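# Seat a spectrometer lamp and close its clamp

## Task

Take the lamp with the orange collar out of the white rack and lay it centred in the lamp cradle, either way round, pressing it down past the stiff contact pads until you feel it sit fully home. Only then swing the cradle's hinged clamp over it, all the way shut, and let go. Leave the other two lamps in the rack.

Things in the scene. Friction and masses are not known exactly. Their poses are not given: they have to be found in the camera images.
- lamp_orange_mid (a point): Centre of the wanted lamp: glass cylinder, 38 mm diameter, 140 mm long, about 150 g, lying level, black base at one end, then a 26 mm orange collar, then clear glass. x: along the lamp from base to glass. Its axis is 45 mm above the table, in one of 3 places 80 mm apart in a white rack (base plate 8 mm thick; supports 48 mm either side of the lamp's middle leave the middle free for fingers).
- seat (a point): Centre of a fully seated lamp, 49 mm above the table, in the lamp cradle (grey metal plate 210 x 100 x 12 mm). x: along the lamp towards the clamp's hinge, z: up; lamp either way round. U-shaped saddles 28-52 mm either side along x (42 mm wide, flared blue lips, top 67 mm above table), free for fingers between. Black pads hold the lamp 6-10 mm high; about 8 N slides them down for good, to a hard stop.
- clamp (a joint): Cradle's hinged clamp: 0 shut, level over the lamp; starts open at 1.75-2.05 rad, leaning away from the lamp. Steel bar 10 mm thick, 22 wide, with a blue end tab 36 long, 40 wide, 10 thick, centred 98 mm from the hinge. At angle q the bar points along -cos q of the seat's x and sin q up. Stays where left; 1 to 2 N on the tab moves it. Meets the lamp short of shut if it is not fully down.
- clamp_hinge (a point): Middle of the clamp's hinge pin, between two grey metal posts (48 mm wide overall, top 94 mm above the table) at the cradle's far end. It lies 90 mm along +x and 33 mm above seat; the pin runs along the seat's y.
- lamp_white_mid (a point): Lamp like the orange one but with a white collar, same size, in the same rack; not wanted, stays there. Point at its centre.
- lamp_green_mid (a point): Lamp like the orange one but with a green collar, same size, in the same rack; not wanted, stays there. Point at its centre.
There are look-alikes about, which are no part of the job. What is shaped like the part that bears seat but green or yellow is not meant.

How it is judged:
By the outcome, as a careful person would: the job done as asked, in the order asked, and still so for the second after the job is handed in, with the robot touching nothing.
It also fails if it takes over 51 s, if anything falls off the work surface, if the arm or the gripper's body presses on something with over 40 N, if the wrist force passes 120 N, or if a joint passes its speed limit or range.

## Robot

A 6-joint arm with a two-finger parallel gripper is mounted at the origin on the work surface. World frame = base frame: x ahead of the robot, y to its left, z up, the work surface at z = 0. Lengths are in m, angles in degrees, forces in N, time in s.
With the tool pointing down it reaches from about 0.25 to 0.725 m from the base axis. Payload 9.7 kg.
Tool frame: the origin (TCP) lies at the very end of the fingers, on their centre line; the grasp point (between the pads) lies 19 mm behind it; y points along the fingers, x is the direction in which the jaws open and shut, and the axes are right-handed (so a half turn about y gives the same grasp; the last joint's range is limited). The gripper opens to 85 mm and grips with 20 to 120 N. Pads are 22 mm wide; open, the fingers measure 114 mm over their backs; the gripper's body (76 mm by 85 mm) begins 54 mm behind the grasp point. The pads swing forward as they close: fully open they stand 13 mm farther back than shut.
Start: joints at [77.292, 4.979, 10.078, 95.1, 0, 90], TCP at [0.121, 0.537, 0.231] pointing down, gripper open.
Joint ranges: [-179.16, 179.16], [-48.56, 103.87], [-65.8, 70.77], [-126.05, 130.52], [-82.76, 87.17], [-180, 180]. Speed limits (degrees/s): [127.2, 127.2, 147.25, 180, 180, 180].

## Interface

Orientations are given as [roll, pitch, yaw] about the fixed x, y, z axes, in that order (R = Rz(yaw) Ry(pitch) Rx(roll)).
In Python, from workcell import bot gives the robot as it stands.
- The arm moves only by the shell command python3 -m jog 'ROWS' [FORCE]. ROWS is JSON, a list of rows, each a list of 7 numbers: the closure, from 0 (fully open) to 1 (shut), then the shift along the world's x, y, z in units of 25 mm (1.0 is 25 mm), then the turn, a rotation vector about the world's x, y, z in units of 5 degrees (1.0 is 5 degrees). A call has 1 to 5 rows; each row is the pose to reach, as a shift and turn from the pose commanded when the call began; what a row does not reach only later rows make up. A row lasts 1/10 s, in which the tool goes at most 50 mm and 8.59 degrees, less where a joint would pass 70% of its speed; a pose out of reach is approached as far as the arm can. A call with a gripper value outside its range is refused whole. The fingers move at their own pace and stop on an object; FORCE is the grip in N (left out, the last holds). Time passes only in rows, so rows that repeat a pose let the fingers close. It gives the time, the measured TCP pose, the force and the opening at its end, in the units of the state.
- bot.get_obs(): the state, without advancing time (a new reading comes with each control period).
- bot.camera(name): name is "side" or "top"; returns (picture, depth): 420x560x3 uint8, red, green, blue; 420x560 float32, m along the optical axis (not along the pixel's ray), 0 where there is no reading.
- bot.camera_model(name): a dict with "fx", "fy", "cx", "cy" (pixels), "rvec" (rotation vector, rad) and "tvec" (3), from world to camera coordinates, as OpenCV has them. Camera axes: x right, y down, z forward; pixel columns grow to the right and rows downward; lengths in m; the calibration is good to about 2 mm. A picture is of the moment at which its call begins. camera_model takes no time and is no camera call.
- bot.job_done(): hands the job in, once; it reports no verdict.
Trained networks look in the newest picture that a camera, given by its name, has taken for a name from the list of things; names that differ only in an ending like _2 or _b are one class to them, and where a whole thing is asked for, a point or a joint stands for the part that bears it (a point fixed in the world has none). Each returns a list of dicts, best first, with "conf" (0 to 1); they miss things now and then, are a little off and sometimes report something else, mostly with a low value. They report only what shows in the picture. A call takes as long as a camera call. They do not tell look-alikes from the thing itself.
- bot.regions_of(camera, label): "pixels" (420x560 bool, what is visible of it) and "point" ([row, column] in pixels, amid what is visible of it).
The state is a dict: "time": time; "q": joint angles; "qd": joint speeds; "joint_efforts": joint torques, N m; "ee_pos": TCP position; "tcp_rot": TCP orientation; "wrist_force": force on the tool from outside, world axes, zero at the start; "torque": the same for the moment, N m; "opening": finger opening in m.
Only numpy, scipy, OpenCV 4.12 (cv2) and the standard library are available. Lean on these libraries where they do the work, as an engineer would, in place of code of your own. Each camera call takes 0.05 s, during which the arm holds its last target. There are 200 camera calls.

## Working session

There is one attempt and no reset: what is moved stays moved. The work goes in short steps, Python scripts to look and compute and a shell command to move; the robot and the scene stay as the last step left them, time stands still between calls to the robot, and variables do not carry over. Pictures are saved under pics/ and viewed, about 8 in all and at most 12, crops included, and the job is handed in when it is done.

```bash
mkdir -p pics; ls; cat > h.py <<'E'
import numpy as np, cv2
from workcell import bot
def model(n):
    m=bot.camera_model(n); R,_=cv2.Rodrigues(np.array(m["rvec"],float)); return m,R,np.array(m["tvec"],float).ravel()
def cloud(n,d):
    m,R,t=model(n); v,u=np.mgrid[:d.shape[0],:d.shape[1]]
    P=np.stack([(u-m["cx"])/m["fx"]*d,(v-m["cy"])/m["fy"]*d,d],-1)
    W=(P-t)@R; W[d<=0]=np.nan; return W
def proj(n,p):
    m,R,t=model(n); c=R@np.array(p)+t; return [c[0]/c[2]*m["fx"]+m["cx"],c[1]/c[2]*m["fy"]+m["cy"]]
def save(name,img): cv2.imwrite("pics/"+name,img[...,::-1])
E
python3 - <<'E'
from h import *
print(bot.get_obs())
ims=[]
for n in("top","side"):
    p,d=bot.camera(n); np.savez(n+".npz",p=p,d=d); ims.append(p)
    m,R,t=model(n); print(n,"cam at",-R.T@t,"axes",R.round(2).tolist(),m["fx"])
    for l in("lamp_orange_mid","seat","clamp","clamp_hinge","lamp_white_mid","lamp_green_mid"):
        for r in bot.regions_of(n,l):
            W=cloud(n,d)[r["pixels"]]; print(n,l,round(r["conf"],2),r["point"],r["pixels"].sum(),np.nanmedian(W,0).round(3))
    save(n+"0.png",p)
E
```

```text
pics
{'time': 0.0, 'q': array([7.72914427e+01, 5.01188866e+00, 1.00358279e+01, 9.50985554e+01,
       6.86429283e-04, 9.00018535e+01]), 'qd': array([ 0.0396564 , -0.03846113, -0.0187402 , -0.04664134, -0.02113323,
       -0.02107047]), 'joint_efforts': array([ 4.32127517e-04, -5.20390821e+01,  4.64803433e+01,  1.65902852e-02,
       -6.89592366e-05,  2.28279816e-06]), 'ee_pos': array([0.12094545, 0.53631931, 0.2305878 ]), 'tcp_rot': array([-8.99993160e+01,  7.46162238e-02,  7.72895892e+01]), 'wrist_force': array([ 0.02569121,  0.13338817, -0.31537734]), 'torque': array([-0.03456909,  0.03618516,  0.00601972]), 'opening': 0.08537446334165835}
top cam at [ 0.34900319 -0.05467013  0.97150745] axes [[0.01, -1.0, -0.02], [-1.0, -0.01, -0.06], [0.06, 0.02, -1.0]] 396.3240332974301
top lamp_orange_mid 0.36 [165.6, 228.2] 896 [0.51  0.09  0.061]
top seat 0.91 [287.0, 424.6] 4065 [ 0.236 -0.376  0.015]
top seat 0.91 [266.7, 174.0] 3791 [0.275 0.202 0.014]
top seat 0.7 [184.9, 358.7] 4095 [ 0.474 -0.227  0.014]
top clamp 0.85 [255.8, 174.9] 755 [0.302 0.204 0.086]
top clamp 0.59 [277.0, 434.7]
[... 813 characters left out ...]
8.2] 3644 [0.276 0.199 0.014]
side seat 0.76 [383.3, 329.5] 7320 [ 0.248 -0.387  0.028]
side seat 0.62 [265.4, 370.9] 6040 [ 0.478 -0.235  0.023]
side clamp 0.96 [151.9, 194.7] 491 [0.299 0.2   0.087]
side clamp 0.76 [195.7, 419.2] 925 [ 0.57  -0.231  0.148]
side clamp 0.72 [360.0, 332.1] 1665 [ 0.254 -0.382  0.087]
side clamp_hinge 0.84 [265.4, 371.4] 5903 [ 0.476 -0.235  0.023]
side clamp_hinge 0.75 [382.6, 328.9] 7285 [ 0.247 -0.387  0.028]
side clamp_hinge 0.7 [176.9, 187.4] 3767 [0.277 0.199 0.014]
side lamp_white_mid 0.91 [157.4, 294.9] 846 [0.497 0.082 0.057]
side lamp_green_mid 0.92 [129.3, 259.3] 754 [0.495 0.241 0.055]
side lamp_green_mid 0.49 [145.3, 275.0] 766 [0.495 0.161 0.056]
```

```bash
python3 - <<'E'
from h import *
a=np.load("top.npz");b=np.load("side.npz")
save("crop_top.png",cv2.resize(a["p"][80:340,110:480],None,fx=2.1,fy=2.1,interpolation=cv2.INTER_CUBIC))
E
```

```text
(no output)
```

View pics/side0.png

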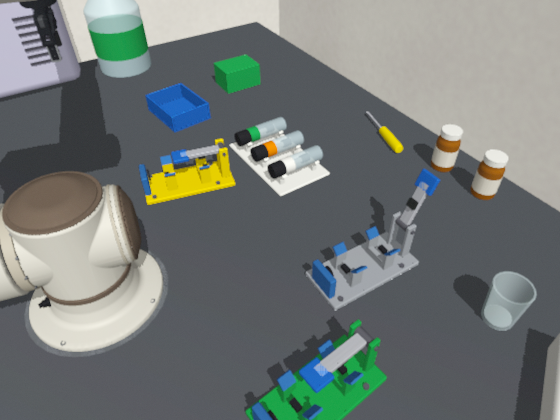

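View pics/crop_top.png

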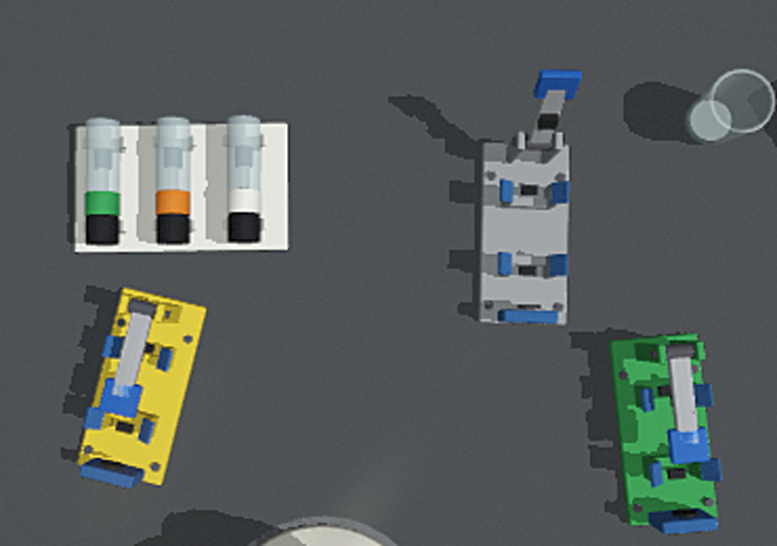

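Side view: the lamps are green (250,132), orange (278,147) and white (295,162). Three cradle look-alikes: yellow (188,173), green (330,383) and grey (370,265). I want the orange lamp, which is the middle one, and the grey cradle, whose clamp leans open. The top crop agrees: orange collar at (173,200), grey cradle at (525,230).

```bash
cat > meas.py <<'E'
from h import *
def hsv(p): return cv2.cvtColor(p,cv2.COLOR_RGB2HSV)
def report(n,p,d):
    W=cloud(n,d);H=hsv(p);X,Y,Z=W[...,0],W[...,1],W[...,2]
    # lamp
    box=(abs(X-.5)<.1)&(abs(Y-.168)<.035)&(Z>.042)&(Z<.075)
    if box.sum()>50:
        q=W[box][:,:2];
        c=cv2.minAreaRect(q.astype(np.float32));print(n,"lamp rect",c,"zmax",np.percentile(W[box][:,2],98).round(4))
    org=(H[...,0]>5)&(H[...,0]<20)&(H[...,1]>150)&box
    print(" collar",W[org].mean(0).round(4),org.sum(), "x",np.percentile(W[org][:,0],[2,98]).round(4),"y",np.percentile(W[org][:,1],[2,98]).round(4))
    for nm,yc in(("w",.09),("g",.248)):
        b=(abs(X-.5)<.1)&(abs(Y-yc)<.035)&(Z>.045)&(Z<.075); print(nm,cv2.minAreaRect(W[b][:,:2].astype(np.float32)))
    # plate
    reg=(abs(X-.475)<.15)&(abs(Y+.23)<.08)
    pl=reg&(abs(Z-.012)<.004)
    print(" plate",cv2.minAreaRect(W[pl][:,:2].astype(np.float32)),np.median(W[pl][:,2]))
    blue=reg&(H[...,0]>100)&(H[...,0]<125)&(H[...,1]>120)
    k,lab,st,cen=cv2.connectedComponentsWithStats(blue.astype(np.uint8))
    for i in range(1,k):
        if st[i,4]>15:
            w=W[lab==i];print(" blue",st[i,4],cen[i].round(0),np.nanmean(w,0).round(4),"z",np.nanpercentile(w[:,2],[2,98]).round(3),"x",np.nanpercentile(w[:,0],[2,98]).round(3),"y",np.nanpercentile(w[:,1],[2,98]).round(3))
    po=reg&(Z>.085)&(Z<.1);print(" post",np.nanmean(W[po],0),W[po][:,:2].min(0),W[po][:,:2].max(0),po.sum())
if __name__=="__main__":
    for n in("top","side"):
        a=np.load(n+".npz");report(n,a["p"],a["d"])
E
python3 meas.py
```

```text
top lamp rect ((0.5085753202438354, 0.16947323083877563), (0.042328182607889175, 0.139668270945549), 89.48624420166016) zmax 0.0655
 collar [0.483  0.1698 0.0596] 176 x [0.471 0.495] y [0.1543 0.1895]
w ((0.5109452605247498, 0.0920495092868805), (0.14066101610660553, 0.0378156341612339), 0.9599021077156067)
g ((0.5069884061813354, 0.2508965730667114), (0.14022140204906464, 0.036136750131845474), 1.4554073810577393)
 plate ((0.4581035375595093, -0.22837799787521362), (0.10039627552032471, 0.20895305275917053), 88.68526458740234) 0.011936240404770442
 blue 241 [375. 119.] [ 0.5847 -0.2293  0.1812] z [0.162 0.192] x [0.575 0.595] y [-0.249 -0.211]
 blue 63 [351. 171.] [ 0.4986 -0.1986  0.0619] z [0.053 0.068] x [0.487 0.51 ] y [-0.206 -0.192]
 blue 81 [376. 171.] [ 0.4982 -0.2584  0.06  ] z [0.051 0.069] x [0.487 0.51 ] y [-0.266 -0.251]
 blue 67 [350. 205.] [ 0.419  -0.1967  0.0616] z [0.053 0.068] x [0.408 0.431] y [-0.206 -0.19 ]
 blue 81 [376. 206.] [ 0.4185 -0.2562  0.0602] z [0.051 0.068] x [0.408 0.429] y [-0.263 -0.249]
 blue 159 [361. 230.] [ 0.3615 -0.223   0.0592] z [0.022 0.
[... 681 characters left out ...]
604987360446
 blue 323 [427. 181.] [ 0.581  -0.2319  0.1787] z [0.161 0.191] x [0.573 0.59 ] y [-0.249 -0.211]
 blue 112 [372. 232.] [ 0.501  -0.1952  0.0556] z [-0.001  0.067] x [0.484 0.558] y [-0.205 -0.156]
 blue 122 [339. 248.] [ 0.4189 -0.195   0.0576] z [0.001 0.067] x [0.405 0.467] y [-0.203 -0.159]
 blue 49 [392. 252.] [ 0.4956 -0.2579  0.0613] z [0.034 0.068] x [0.483 0.507] y [-0.264 -0.237]
 blue 536 [324. 278.] [ 0.3562 -0.2298  0.0474] z [0.019 0.064] x [0.351 0.369] y [-0.255 -0.198]
 blue 54 [359. 269.] [ 0.4146 -0.2571  0.0624] z [0.055 0.068] x [0.404 0.428] y [-0.263 -0.249]
 post [ 0.54434705 -0.23085276  0.09135856] [ 0.53534573 -0.25536267] [ 0.55696346 -0.20536018] 227
```

```bash
python3 -m jog '[[0.3,15.4,-14.7,-2.8,0,0,2.8],[0.3,15.4,-14.7,-2.8,0,0,2.8],[0.3,15.4,-14.7,-2.8,0,0,2.8],[0.3,15.4,-14.7,-2.8,0,0,2.8],[0.3,15.4,-14.7,-2.8,0,0,2.8]]' 40; python3 -c "
from workcell import bot
o=bot.get_obs();print(o['q'],o['opening'])"
```

```text
time: 1.2
ee_pos: [0.2997, 0.3655, 0.1989]
tcp_rot: [-90.0, -0.0, 91.3]
wrist_force: [1.3, 1.5, 0.6]
opening: 0.0598
[ 5.06564022e+01 -6.17757754e+00 -4.57857645e+00  9.15600128e+01
 -3.31746880e-03  4.93351587e+01] 0.059750074647870355
```

```bash
python3 -m jog '[[0.3,8,-7.5,-1.5,0,0,0],[0.3,8,-7.5,-1.5,0,0,0],[0.3,8,-7.5,-1.5,0,0,0],[0.3,8,-7.5,-1.5,0,0,0],[0.3,8,-7.5,-1.5,0,0,0]]'; python3 -m jog '[[0.3,0,0,0,0,0,0]]'
```

```text
time: 1.7
ee_pos: [0.4806, 0.1959, 0.1651]
tcp_rot: [-90.0, -0.0, 91.3]
wrist_force: [1.1, 1.3, 0.6]
opening: 0.0595
time: 1.8
ee_pos: [0.4821, 0.1937, 0.1637]
tcp_rot: [-90.0, 0.1, 91.0]
wrist_force: [-0.9, -0.2, -0.1]
opening: 0.0598
```

```bash
python3 -m jog '[[0.3,1,-0.93,-1.7,0,0,0],[0.3,1,-0.93,-1.7,0,0,0],[0.3,1,-0.93,-1.7,0,0,0]]'; python3 - <<'E'
from h import *
ims=[]
e=bot.get_obs()["ee_pos"];print(e)
for n in("side","top"):
    p,d=bot.camera(n);np.savez(n+"1.npz",p=p,d=d)
    u,v=proj(n,e);u,v=int(u),int(v);print(n,u,v)
    u=max(u,70);v=max(v,70)
    ims.append(cv2.resize(p[v-70:v+70,u-70:u+70],(390,390),interpolation=cv2.INTER_CUBIC))
save("g1.png",np.hstack(ims))
E
```

```text
time: 2.1
ee_pos: [0.5037, 0.174, 0.1217]
tcp_rot: [-89.9, 0.0, 91.2]
wrist_force: [-0.2, 0.0, 0.1]
opening: 0.0597
[0.50374954 0.17396713 0.12165089]
side 275 120
top 183 162
```

View pics/g1.png

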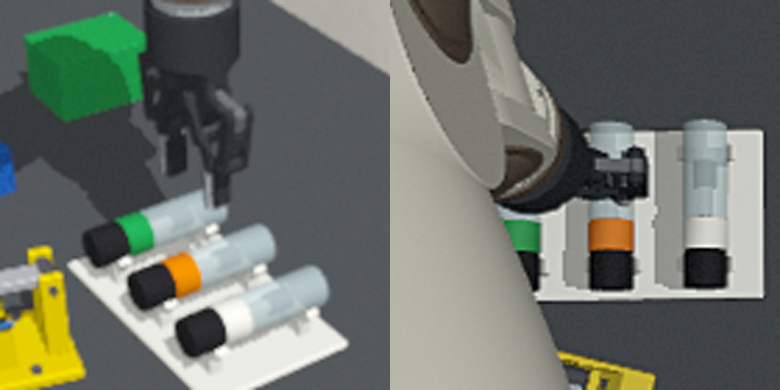

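Close crop: in the side view the fingers hang over the middle (orange) lamp; in the top view they straddle it between collar and glass end. Descending.

```bash
python3 -m jog '[[0.3,0,0,-1,0,0,0],[0.3,0,0,-1.8,0,0,0],[0.3,0,0,-1.8,0,0,0]]'
```

```text
time: 2.5
ee_pos: [0.503, 0.175, 0.0766]
tcp_rot: [-89.9, 0.0, 91.4]
wrist_force: [0.4, 0.2, 0.6]
opening: 0.0598
```

```bash
python3 -m jog '[[0.3,0.16,-0.18,0,0,0,0],[0.3,0.16,-0.18,-1,0,0,0],[0.3,0.16,-0.18,-2,0,0,0],[0.3,0.16,-0.18,-2,0,0,0]]'; python3 -m jog '[[0.7,0,0,0,0,0,0],[0.7,0,0,0,0,0,0],[0.7,0,0,0,0,0,0],[0.7,0,0,0,0,0,0],[0.7,0,0,0,0,0,0]]' 60
```

```text
time: 2.9
ee_pos: [0.5075, 0.1696, 0.0265]
tcp_rot: [-89.9, 0.0, 91.3]
wrist_force: [-0.7, 0.3, 0.4]
opening: 0.0598
time: 3.4
ee_pos: [0.5096, 0.1728, 0.031]
tcp_rot: [-90.2, -0.4, 91.4]
wrist_force: [-3.3, 12.6, 3.5]
opening: 0.0364
```

```bash
python3 -m jog '[[0.7,0,0,0.5,0,0,0],[0.7,0,0,1.5,0,0,0],[0.7,0,0,3,0,0,0],[0.7,0,0,5,0,0,0],[0.7,0,0,5,0,0,0]]'; python3 - <<'E'
from h import *
p,d=bot.camera("side");np.savez("side2.npz",p=p,d=d);o=bot.get_obs();e=o["ee_pos"];print(e,o["tcp_rot"],o["opening"],o["wrist_force"])
u,v=map(int,proj("side",e));v=max(v,80)
save("g2.png",cv2.resize(p[v-80:v+80,u-80:u+80],(500,500),interpolation=cv2.INTER_CUBIC))
E
```

```text
time: 3.9
ee_pos: [0.5112, 0.1706, 0.1619]
tcp_rot: [-90.7, -0.2, 91.3]
wrist_force: [0.2, 0.2, -0.6]
opening: 0.0362
[0.51045021 0.17037807 0.15836025] [-90.47130412  -0.12674352  91.28606211] 0.036196260662819835 [-0.50698288 -0.47093148 -1.84666368]
```

View pics/g2.png

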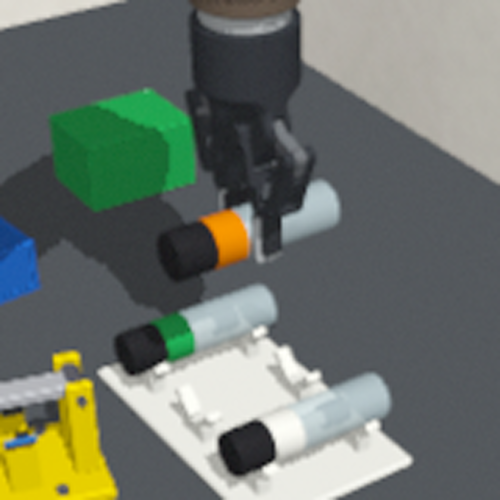

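Side view: the orange lamp is lifted level, gripped about its middle; green and white are still in the rack. Moving to above the cradle.

```bash
python3 -m jog '[[0.7,-2.1,-15.9,0,0,0,-0.54],[0.7,-2.1,-15.9,0,0,0,-0.54],[0.7,-2.1,-15.9,0,0,0,-0.54],[0.7,-2.1,-15.9,0,0,0,-0.54],[0.7,-2.1,-15.9,0,0,0,-0.54]]'
```

```text
time: 4.45
ee_pos: [0.4748, -0.0799, 0.153]
tcp_rot: [-90.0, 0.0, 88.6]
wrist_force: [2.1, -0.5, -1.4]
opening: 0.0361
```

```bash
python3 -m jog '[[0.7,0,0,0,0,0,0]]'
```

```text
time: 4.55
ee_pos: [0.4745, -0.083, 0.1529]
tcp_rot: [-90.0, 0.1, 88.2]
wrist_force: [-0.8, 0.4, -2.0]
opening: 0.0365
```

```bash
python3 -m jog '[[0.7,-0.6,-2,0,0,0,0],[0.7,-0.6,-4,0,0,0,0],[0.7,-0.6,-5.75,-0.7,0,0,0],[0.7,-0.6,-5.75,-1.5,0,0,0],[0.7,-0.6,-5.75,-1.5,0,0,0]]'; python3 -m jog '[[0.7,0,0,0,0,0,0]]';python3 - <<'E'
from h import *
ims=[]
o=bot.get_obs();e=o["ee_pos"];print(e,o["tcp_rot"])
for n in("side","top"):
    p,d=bot.camera(n);np.savez(n+"3.npz",p=p,d=d)
    u,v=map(int,proj(n,e));print(u,v)
    ims.append(cv2.resize(p[v-80:v+80,u-80:u+80],(400,400),interpolation=cv2.INTER_CUBIC))
    W=cloud(n,d);H=cv2.cvtColor(p,cv2.COLOR_RGB2HSV);X,Y,Z=W[...,0],W[...,1],W[...,2]
    b=(abs(X-e[0])<.1)&(abs(Y-e[1])<.022)&(Z>e[2]-.01)&(Z<e[2]+.045)
    org=(H[...,0]>5)&(H[...,0]<20)&(H[...,1]>150)&b
    w=W[org]; print(n,"collar x",np.percentile(w[:,0],[2,50,98]),"y",np.percentile(w[:,1],[2,50,98]),"z",np.percentile(w[:,2],[2,50,98]))
    blk=(H[...,2]<60)&b&(X<e[0]-.04); w=W[blk]; print("base x",np.percentile(w[:,0],[1,50,99]),"y",np.percentile(w[:,1],[2,50,98]),"z",np.percentile(w[:,2],[2,98]))
    gl=b&(X>e[0]+.03);w=W[gl];print("glass",gl.sum(),np.percentile(w[:,0],[2,99]) if len(w) else 0,np.percentile(w[:,1],[2,98]),np.percentile(w[:,2],[2,98]))
save("g3.png",np.hstack(ims))
E
```

```text
time: 5.05
ee_pos: [0.4591, -0.222, 0.1126]
tcp_rot: [-89.8, -0.1, 88.5]
wrist_force: [-0.1, 0.6, -1.3]
opening: 0.0364
time: 5.15
ee_pos: [0.4604, -0.2211, 0.1154]
tcp_rot: [-90.0, -0.0, 88.6]
wrist_force: [-0.1, 0.1, -0.5]
opening: 0.0358
[ 0.46043292 -0.2211473   0.11540656] [-8.99573472e+01 -2.48344485e-02  8.86070162e+01]
368 227
side collar x [0.41997064 0.43199483 0.44539219] y [-0.23845687 -0.23005451 -0.20644539] z [0.12512028 0.14434504 0.14936629]
base x [0.38727467 0.39622148 0.41867126] y [-0.23726129 -0.22543812 -0.2040786 ] z [0.11691117 0.1490772 ]
glass 185 [0.52027098 0.55972438] [-0.24003953 -0.22081488] [0.10602095 0.14092209]
364 184
top collar x [0.42557498 0.43657476 0.44732642] y [-0.20745248 -0.20409712 -0.2012964 ] z [0.12628306 0.13797146 0.14408416]Traceback (most recent call last):
  File "<stdin>", line 12, in <module>
    return _quantile_unchecked(
        a, q, axis, out, overwrite_input, method, keepdims, weights)
    return _ureduce(a,
                    func=_quantile_ureduce_func,
    ...<5 lines>...
                    overwrite_input=overwrite_input,
                    method=method)
    r = func(a, **kwargs)
    result = _quantile(arr,
                       quantiles=q,
    ...<2 lines>...
                       out=out,
                       weights=wgt)
    slices_having_nans = np.isnan(arr[-1, ...])
                                  ~~~^^^^^^^^^
IndexError: index -1 is out of bounds for axis 0 with size 0
```

```bash
cat > cyl.py <<'E'
from h import *
from scipy.optimize import least_squares
def fit(n,f,c,zr=(-.02,.03),yaw=None,ex=.022,r=.019):
    a=np.load(f);W=cloud(n,a["d"]);c=np.array(c)
    D=W-c;m=(abs(D[...,0])<.072)&(abs(D[...,0])>ex)&(abs(D[...,1])<.026)&(D[...,2]>zr[0])&(D[...,2]<zr[1])
    w=D[m]
    def res(p):
        y=w[:,1]-p[0]-p[2]*w[:,0];z=w[:,2]-p[1]-p[3]*w[:,0];return np.hypot(y,z)-r
    s=least_squares(res,[0,0,0,0],loss="soft_l1",f_scale=.001)
    p=s.x;print(n,f,len(w),"axis y,z",(c[1:]+p[:2]).round(4),"yaw,tilt deg",np.degrees(p[2:]).round(2),"x ends",(c[0]+np.percentile(w[:,0],[.5,99.5])).round(4),"rms",np.median(abs(res(p))).round(4))
E
python3 - <<'E'
from cyl import *
fit("side","side.npz",(.506,.170,.045),zr=(-.005,.03));fit("top","top.npz",(.508,.170,.045),zr=(-.005,.03))
fit("side","side3.npz",(.458,-.222,.134));fit("top","top3.npz",(.460,-.222,.134))
ims=[]
for n in("side","top"):
    p=np.load(n+"3.npz")["p"];u,v=map(int,proj(n,(.46,-.222,.1)))
    ims.append(cv2.resize(p[v-80:v+80,u-80:u+80],(400,400),interpolation=cv2.INTER_CUBIC))
save("g3.png",np.hstack(ims))
E
```

```text
side side.npz 511 axis y,z [0.1748 0.0442] yaw,tilt deg [1.82 0.15] x ends [0.4352 0.5736] rms 0.0011
top top.npz 670 axis y,z [0.1727 0.0441] yaw,tilt deg [1.39 0.1 ] x ends [0.439  0.5774] rms 0.001
side side3.npz 681 axis y,z [-0.2194  0.13  ] yaw,tilt deg [-1.43  0.77] x ends [0.3872 0.5251] rms 0.0008
top top3.npz 154 axis y,z [-0.2217  0.1304] yaw,tilt deg [-1.63 -0.14] x ends [0.4257 0.5305] rms 0.0006
```

View pics/g3.png

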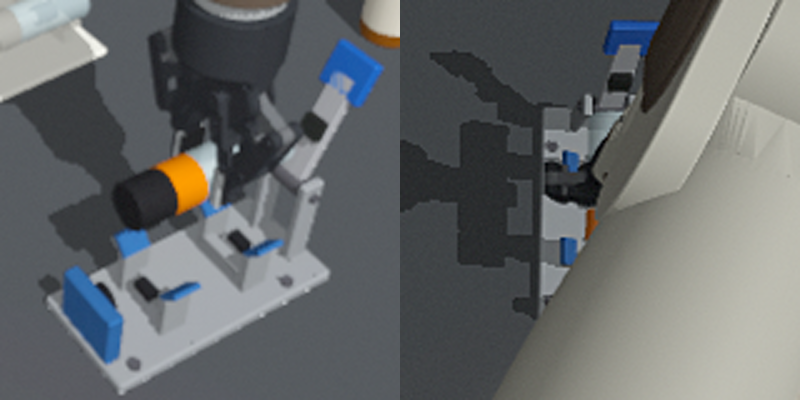

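The side view shows the lamp over the grey cradle, aligned with the saddles, needing about 7 mm more in −y. In the top view the arm hides most of it.

```bash
python3 -m jog '[[0.7,-0.1,-0.27,0,0,0,0],[0.7,-0.1,-0.27,-1,0,0,0],[0.7,-0.1,-0.27,-1.7,0,0,0],[0.7,-0.1,-0.27,-1.7,0,0,0],[0.7,-0.1,-0.27,-1.7,0,0,0]]' 80;python3 - <<'E'
from cyl import *
o=bot.get_obs();e=o["ee_pos"];print(e,o["tcp_rot"])
n="side"
p,d=bot.camera(n);np.savez(n+"4.npz",p=p,d=d)
fit(n,"side4.npz",(.456,-.228,e[2]+.015),zr=(-.01,.03))
H=cv2.cvtColor(p,cv2.COLOR_RGB2HSV);W=cloud(n,d)
org=(H[...,0]>5)&(H[...,0]<20)&(H[...,1]>150)&(abs(W[...,1]+.228)<.03)&(abs(W[...,0]-.43)<.05)
print("collar x",np.percentile(W[org][:,0],[2,98]).mean())
E
```

```text
time: 5.75
ee_pos: [0.4583, -0.2284, 0.0735]
tcp_rot: [-90.0, 0.0, 88.6]
wrist_force: [-0.8, 0.2, -1.4]
opening: 0.0357
[ 0.45831455 -0.22841113  0.07349779] [-9.00248858e+01  1.53597796e-02  8.86246824e+01]
side side4.npz 621 axis y,z [-0.2268  0.088 ] yaw,tilt deg [-1.56  1.04] x ends [0.385  0.5243] rms 0.0008
collar x 0.43069452473330705
```

```bash
python3 -m jog '[[0.7,0,0,-0.5,0,0,0],[0.7,0,0,-1,0,0,0],[0.7,0,0,-1,0,0,0]]'; python3 -m jog '[[0.7,0,0,-0.1,0,0,0],[0.7,0,0,-0.2,0,0,0],[0.7,0,0,-0.2,0,0,0]]'; python3 -m jog '[[0.7,0,0,-0.1,0,0,0],[0.7,0,0,-0.2,0,0,0],[0.7,0,0,-0.2,0,0,0]]'
```

```text
time: 6.1
ee_pos: [0.4571, -0.228, 0.0455]
tcp_rot: [-89.8, -0.1, 88.6]
wrist_force: [-0.5, 0.4, -0.9]
opening: 0.0355
time: 6.4
ee_pos: [0.4582, -0.2286, 0.0428]
tcp_rot: [-90.0, 0.0, 88.6]
wrist_force: [-0.4, -0.6, -1.5]
opening: 0.0356
time: 6.7
ee_pos: [0.4583, -0.2286, 0.0381]
tcp_rot: [-90.0, 0.0, 88.6]
wrist_force: [-1.7, 0.6, 2.5]
opening: 0.0357
```

```bash
for i in 1 2 3; do python3 -m jog '[[0.7,0,0,-0.06,0,0,0],[0.7,0,0,-0.06,0,0,0]]'|egrep 'ee|force|open'; done
```

```text
ee_pos: [0.4584, -0.2286, 0.0367]
wrist_force: [-2.0, 0.7, 4.7]
opening: 0.0358
ee_pos: [0.4583, -0.2286, 0.0352]
wrist_force: [-1.7, 2.0, 4.8]
opening: 0.0353
ee_pos: [0.4584, -0.2287, 0.0347]
wrist_force: [-4.4, 2.3, 13.8]
opening: 0.0355
```

```bash
for i in 1 2 3; do python3 -m jog '[[0.7,0,0,-0.06,0,0,0],[0.7,0,0,-0.06,0,0,0]]'|egrep 'ee|force|open'; done
```

```text
ee_pos: [0.4585, -0.2287, 0.0346]
wrist_force: [-10.1, 4.4, 25.8]
opening: 0.0357
ee_pos: [0.4586, -0.2287, 0.0345]
wrist_force: [-15.9, 7.2, 38.6]
opening: 0.0354
ee_pos: [0.4586, -0.2288, 0.0344]
wrist_force: [-20.8, 9.8, 49.8]
opening: 0.0353
```

```bash
python3 -m jog '[[0.7,0,0,0.16,0,0,0],[0.7,0,0,0.16,0,0,0]]';python3 -m jog '[[0.3,0,0,0,0,0,0],[0.3,0,0,0,0,0,0],[0.3,0,0,0,0,0,0]]'; python3 -m jog '[[0.3,0,0,1.5,0,0,0],[0.3,0,0,3,0,0,0],[0.3,0,0,4,0,0,0],[0.3,0,0,4,0,0,0]]';python3 - <<'E'
from cyl import *
n="side"
p,d=bot.camera(n);np.savez(n+"5.npz",p=p,d=d)
p2,d2=bot.camera("top");np.savez("top5.npz",p=p2,d=d2)
for zr in((-.002,.03),(.005,.03)):
    fit(n,"side5.npz",(.456,-.228,.049),zr=zr,ex=.0); fit("top","top5.npz",(.458,-.228,.049),zr=zr,ex=0.)
u,v=map(int,proj(n,(.46,-.222,.06)))
save("g5.png",cv2.resize(p[v-70:v+70,u-70:u+70],(560,560),interpolation=cv2.INTER_CUBIC))
E
```

```text
time: 8.1
ee_pos: [0.4589, -0.2289, 0.0346]
tcp_rot: [-90.2, 0.1, 88.6]
wrist_force: [-5.5, 2.2, 19.7]
opening: 0.0354
time: 8.4
ee_pos: [0.458, -0.2284, 0.0321]
tcp_rot: [-90.0, -0.0, 88.6]
wrist_force: [0.6, -0.5, 0.7]
opening: 0.0597
time: 8.8
ee_pos: [0.4596, -0.2292, 0.1361]
tcp_rot: [-90.3, 0.1, 88.6]
wrist_force: [0.6, -0.3, 0.2]
opening: 0.0596
side side5.npz 1375 axis y,z [-0.227   0.0485] yaw,tilt deg [-1.21  0.18] x ends [0.3857 0.5247] rms 0.0009
top top5.npz 485 axis y,z [-0.2292  0.0486] yaw,tilt deg [-1.42 -0.35] x ends [0.3951 0.5278] rms 0.001
side side5.npz 1165 axis y,z [-0.2273  0.0485] yaw,tilt deg [-1.21  0.12] x ends [0.3859 0.5249] rms 0.0008
top top5.npz 437 axis y,z [-0.2291  0.0486] yaw,tilt deg [-1.55 -0.31] x ends [0.3967 0.5279] rms 0.001
```

View pics/g5.png

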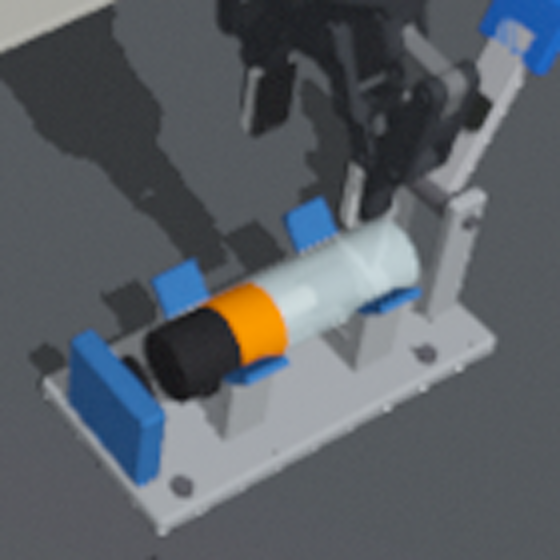

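Lamp sits level between the blue saddle lips (base at (185,355), glass end at (405,255) in the crop); fit gives axis at 49 mm, tilt about 0°. Now I go behind the clamp tab.

```bash
python3 -m jog '[[1,0,0,2,0,0,0],[1,0,0,4,0,0,0],[1,1.5,0,4.8,0,0,0],[1,3.5,0,4.8,0,0,0],[1,5.5,0,4.8,0,0,0]]';python3 -m jog '[[1,1.5,0,0,0,0,0],[1,1.5,0,0,0,0,0],[1,1.5,0,0,0,0,0]]' 
```

```text
time: 9.4
ee_pos: [0.5972, -0.2286, 0.2522]
tcp_rot: [-90.0, 0.0, 88.6]
wrist_force: [0.2, -0.7, 0.2]
opening: -0.0003
time: 9.7
ee_pos: [0.6334, -0.2282, 0.2491]
tcp_rot: [-89.7, -0.1, 88.6]
wrist_force: [-0.8, -0.6, -0.5]
opening: 0.0002
```

```bash
python3 -m jog '[[1,0,-0.08,-1.5,0,0,0],[1,0,-0.08,-3.1,0,0,0],[1,0,-0.08,-3.1,0,0,0],[1,0,-0.08,-3.1,0,0,0]]';python3 -m jog '[[1,-0.6,0,0,0,0,0],[1,-1.2,0,0,0,0,0],[1,-1.8,0,0,0,0,0],[1,-2.3,0,0,0,0,0],[1,-2.8,0,0,0,0,0]]'
```

```text
time: 10.1
ee_pos: [0.6319, -0.2305, 0.1763]
tcp_rot: [-90.0, -0.0, 88.6]
wrist_force: [-0.7, -0.1, 0.2]
opening: -0.0006
time: 10.6
ee_pos: [0.5637, -0.231, 0.1797]
tcp_rot: [-90.3, 0.1, 88.6]
wrist_force: [0.8, 0.1, 0.7]
opening: 0.0
```

```bash
python3 -m jog '[[1,-0.7,0,-0.1,0,0,0],[1,-1.45,0,-0.2,0,0,0],[1,-2,0,-0.4,0,0,0],[1,-2.5,0,-0.7,0,0,0],[1,-2.5,0,-0.7,0,0,0]]'; python3 - <<'E'
from cyl import *
o=bot.get_obs();print(o["ee_pos"],o["wrist_force"])
n="side"
p,d=bot.camera(n);u,v=map(int,proj(n,(.48,-.222,.11)))
save("g6.png",cv2.resize(p[v-80:v+80,u-80:u+80],(480,480),interpolation=cv2.INTER_CUBIC))
E
```

```text
time: 11.1
ee_pos: [0.5004, -0.231, 0.161]
tcp_rot: [-90.2, 0.1, 88.5]
wrist_force: [-0.0, 0.3, 0.7]
opening: 0.0001
[ 0.50037895 -0.23099972  0.16097086] [-0.03030024  0.25193533  0.74776247]
```

View pics/g6.png

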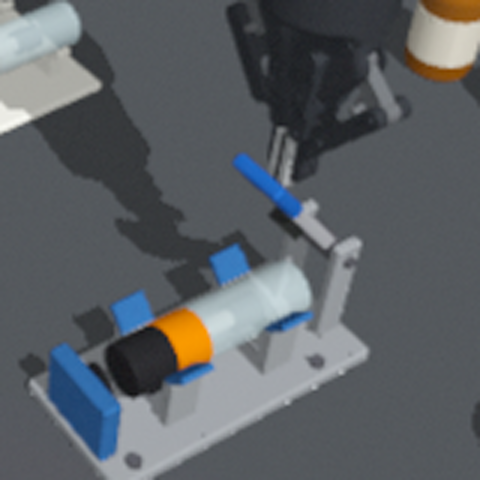

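The clamp is now past vertical (tab at (265,185) in the crop), with the fingers behind it and the lamp undisturbed.

```bash
python3 -m jog '[[1,-0.4,0.02,-0.35,0,0,0],[1,-0.82,0.04,-0.78,0,0,0],[1,-1.1,0.06,-1.3,0,0,0],[1,-1.38,0.08,-1.8,0,0,0],[1,-1.5,0.1,-2.3,0,0,0]]'; python3 -m jog '[[1,-0.1,0.05,-0.25,0,0,0],[1,-0.1,0.05,-0.25,0,0,0]]'; python3 -m jog '[[1,0,0,-0.1,0,0,0],[1,0,0,-0.2,0,0,0],[1,0,0,-0.2,0,0,0]]'
```

```text
time: 11.65
ee_pos: [0.4641, -0.2285, 0.1017]
tcp_rot: [-90.2, 0.1, 88.6]
wrist_force: [0.1, -0.6, 1.0]
opening: -0.0
time: 11.85
ee_pos: [0.4606, -0.2266, 0.0937]
tcp_rot: [-90.0, -0.0, 88.6]
wrist_force: [0.8, 0.2, 0.8]
opening: -0.0002
time: 12.15
ee_pos: [0.4608, -0.2268, 0.0888]
tcp_rot: [-90.0, -0.0, 88.6]
wrist_force: [-0.2, 0.3, -0.3]
opening: -0.0001
```

```bash
for i in 1 2 3 4; do python3 -m jog '[[1,0,0,-0.05,0,0,0],[1,0,0,-0.05,0,0,0]]'|egrep 'ee|force'; done
```

```text
ee_pos: [0.4607, -0.2267, 0.0876]
wrist_force: [0.1, 0.3, 0.1]
ee_pos: [0.4607, -0.2268, 0.087]
wrist_force: [-0.4, 0.1, 5.3]
ee_pos: [0.4608, -0.2268, 0.0868]
wrist_force: [-4.4, 2.6, 12.9]
ee_pos: [0.4608, -0.2269, 0.0866]
wrist_force: [-8.1, 3.7, 21.4]
```

Firm stop at 0.087 m, exactly the shut height. Retreat and check.

```bash
python3 -m jog '[[1,0,0,0.5,0,0,0],[1,0,0,2,0,0,0],[1,0,0,4,0,0,0],[1,0,3,5,0,0,0],[1,0,5,5,0,0,0]]'; python3 -m jog '[[1,0,3,0,0,0,0],[1,0,3,0,0,0,0],[1,0,3,0,0,0,0]]'; python3 - <<'E'
from cyl import *
ims=[]
for n in("side","top"):
    p,d=bot.camera(n);u,v=map(int,proj(n,(.46,-.222,.06)));np.savez(n+"7.npz",p=p,d=d)
    ims.append(cv2.resize(p[v-70:v+70,u-70:u+70],(400,400),interpolation=cv2.INTER_CUBIC))
    W=cloud(n,d);H=cv2.cvtColor(p,cv2.COLOR_RGB2HSV)
    D=W-[.449,-.227,.087]
    t=(H[...,0]>100)&(H[...,0]<125)&(H[...,1]>120)&(abs(D[...,0])<.03)&(abs(D[...,1])<.025)&(abs(D[...,2])<.02)
    w=W[t];A=np.c_[w[:,:2]-w[:,:2].mean(0),np.ones(len(w))];s=np.linalg.lstsq(A,w[:,2],rcond=None)[0]
    print(n,"tab",w.mean(0).round(4),"slope deg",np.degrees(s[:2]).round(1),len(w))
    fit(n,n+"7.npz",(.456,-.228,.049),zr=(-.002,.022),ex=.0)
save("g7.png",np.hstack(ims))
E
```

```text
time: 13.45
ee_pos: [0.4613, -0.1297, 0.2083]
tcp_rot: [-90.2, 0.1, 88.4]
wrist_force: [0.9, 0.5, 0.0]
opening: 0.0001
time: 13.75
ee_pos: [0.4606, -0.052, 0.2061]
tcp_rot: [-90.0, -0.0, 88.8]
wrist_force: [-1.1, -0.0, 1.0]
opening: 0.0002
side tab [ 0.4462 -0.2286  0.0863] slope deg [1.2 1. ] 327
side side7.npz 1026 axis y,z [-0.2271  0.0487] yaw,tilt deg [-1.2  0.5] x ends [0.3855 0.5241] rms 0.0008
top tab [ 0.4481 -0.228   0.0868] slope deg [-0.7  0.1] 222
top top7.npz 609 axis y,z [-0.2297  0.0489] yaw,tilt deg [-1.56  0.44] x ends [0.3893 0.5261] rms 0.001
```

View pics/g7.png

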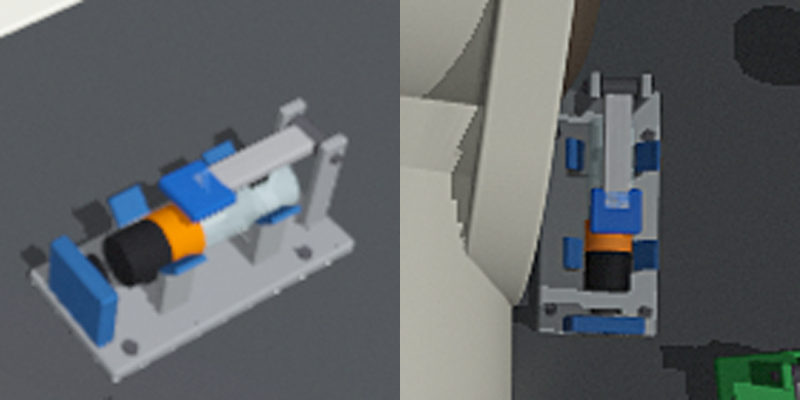

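Both views show the clamp level over the seated orange lamp (tab at (197,190) side, (615,210) top), and the gripper is clear. Handing in.

```bash
python3 -c "
from workcell import bot
o=bot.get_obs();print(o['time'],o['wrist_force'],o['qd'].round(2));bot.job_done()"
```

```text
13.85 [-0.49615805 -0.40023366  0.11082692] [-1.89  0.42  0.13 -0.02 -0.13 -0.21]
the job is handed in; nothing more can be done
```

The orange-collared lamp is seated in the grey cradle with the clamp shut, and I handed the job in at 13.85 s of robot time. The green- and white-collared lamps were still in the rack when last seen, right after the lift. I didn't look at the rack again.

- **Seating:** I pressed the lamp down past the pads until it met a hard stop; the force rose steeply to about 50 N. After letting go, both cameras put its axis about 49 mm above the table and level within about 0.4°. Along its length, the side view put it within about 1 mm of the cradle's centre.
- **Clamp:** I then swung it over and down to a firm stop at 87 mm, which is where the tab's top should be when shut, pressing with about 21 N. With the gripper withdrawn, both cameras measured the tab top at 86–87 mm and within about 1° of level.
- **Disagreements:** The two cameras differ by 2–3 mm in x and y, close to their stated calibration error, so I compared the lamp and cradle within the same camera view. The last fits gave a lamp tilt of about 0.5°, against 0.1–0.2° (side) and -0.3° (top) before the clamp was shut. I put this down to the clamp bar hiding part of the lamp, and did not check further.

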